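# Find the high spot of an eccentric pump shaft with a dial indicator

## Task

The eccentric shaft of a small vacuum pump lies in the two V-blocks of the runout gauge. Lower the dial indicator onto the eccentric until its needle stands about upright, the middle of its travel; then turn the shaft with a light touch, without lifting it out of the V-blocks, to find where the needle reads highest. Leave the shaft lying in both V-blocks with its high spot right under the plunger and the indicator still resting on it, and do not shift the tools and the jar lying around.

Things in the scene. Friction and masses are not known exactly. Their poses are not given: they have to be found in the camera images.
- gauge: Runout gauge fixed to the bench: steel plate 110x326x18 mm, two V-blocks, column, dial indicator. Origin on the bench under the eccentric; x away from the side the dial faces, y along the shaft to the column, z up. Here the shaft's axis is at x 0, z 62 mm; V-blocks (50 wide, 24 thick, tops z 66) at y -135 and 40; wheel at y -90; column (18 across, top z 172) at y 110.
- shaft: Loose steel shaft, about 0.6 kg, 12 mm across, 228 long, lying in the 90 degree Vs under its own weight; shoulders keep it from sliding endways. Origin on its axis, mid-wheel. Its y axis runs along the shaft to the column. Knurled wheel: 44 mm across, 24 wide, top 22 mm above this point.
- wheel_centre (a point): Same point as shaft. A fingertip pressed lightly (5 to 9 N) on top of the wheel and drawn across along the gauge's x rolls the shaft in the Vs, about 1 rad per 22 mm; drawn to +x it turns about +y (right-handed). The contact is rigid, so press by feel, not by measured height; over some 12 N is too hard; a sideways push at the wheel's flank lifts it out of the Vs.
- plain_end (a point): Point on the shaft's axis in the V-block near the column, 130 mm from mid-wheel; 62 mm above the bench when seated.
- tip (a point): Lowest point of the indicator's plunger (ball tip 8 mm across), above the eccentric. The plunger goes 20 mm up into the indicator against a 1 to 2 N spring; do not drive it to its end. The eccentric is a steel disc 32 mm across, 13 wide, 3 mm off the axis: its top goes from about 75 to 81 mm above the bench as the shaft turns. Which side is high is not known beforehand.
- needle (a joint): Dial needle, rad: 0 with the plunger free, growing clockwise as seen on the dial as the plunger is pushed in, 0.262 per mm; 2.62 is mid-travel, needle upright; 5.24 is the plunger at its end. A turn of the shaft swings it 1.57 (6 mm) from lowest to highest.
- carriage (a joint): How far the indicator's carriage is lowered on the column, m: 0 at the top to 0.045. It slides stiffly and stays where left; about 7 N moves it down, 11 N up. At 0 the tip of the free plunger is 108 mm above the bench.
- lever (a point): Middle of the carriage's black lever, a bar 12 mm wide (gauge x), 20 high, 52 long (gauge y), on the far side of the column from the dial, free all round; 58 mm from the column's axis and 42 mm above the tip of the free plunger. Grip it across its 12 mm width to slide the carriage.
- dial_centre (a point): Centre of the dial face: 74 mm across, white, facing the gauge's -x, above the eccentric and 92 mm above the tip of the free plunger. The indicator's top is 52 mm above this point.
- grease_jar: Jar of grease, 67 mm across, 66 mm high; origin under its centre. To be left alone.
- driver_amber: Screwdriver with an amber handle, 150 mm long, lying on the bench; origin under its centre. To be left alone.
- cutters_teal: Small teal-handled cutters, 138 mm long, lying on the bench; origin under their centre. To be left alone.
Not all that is in view belongs to the job. What is meant by the shaft is not purple, and is the larger of those in its own colour.

How it is judged:
On the way:
1. the indicator is lowered onto the eccentric with its needle about mid-scale (plunger 6.5 to 13.5 mm in), the shaft seated in both V-blocks (value of joint needle between 1.7 and 3.53 rad and z of each of shaft, plain_end in the frame of gauge below 0.064 m), for 0.2 s.
At the end, for the whole second after the job is handed in: The eccentric's high spot is under the plunger (the tip at least 80.3 mm above the bench; at the very top it stands at about 80.6 mm, so this is within some 25 degrees of the high spot), the plunger still pressed in between 2.5 and 19 mm, the shaft at rest and down in both V-blocks (within 1.5 mm) (z of tip in the frame of gauge above 0.0803 m and value of joint needle between 0.6 and 5 rad and z of each of shaft, plain_end in the frame of gauge below 0.0635 m and linear speed of shaft below 0.01 m/s and angular speed of shaft below 0.05 rad/s); the robot touches nothing.
It fails at once if the shaft is pressed with more than 20 N (contact force between shaft and the fingers above 20 N or contact force between shaft and the arm above 20 N).
It fails at once if the plunger is driven to its end (within 0.4 mm) (value of joint needle above 5.13 rad).
It fails at once if the shaft is lifted more than 5 mm out of a V-block (not (z of shaft in the frame of gauge below 0.067 m) or not (z of plain_end in the frame of gauge below 0.067 m)).
It fails at once if a thing lying around is shifted more than 20 mm (distance of any of grease_jar, driver_amber, cutters_teal from where it was at the start of the episode above 0.02 m).
It also fails if it takes over 72 s, if anything falls off the work surface, if the arm or the gripper's body presses on something with over 40 N, if the wrist force passes 120 N, or if a joint passes its speed limit or range.

## Robot

A 7-joint arm with a two-finger parallel gripper is mounted at the origin on a cart in front of the work surface, level with it; the furniture and walls round the work are solid. World frame = base frame: x ahead of the robot, y to its left, z up, the work surface at z = 0. Lengths are in m, angles in rad, forces in N, time in s.
With the tool pointing down it reaches from about 0.4 to 0.9 m from the base axis. Payload 5.6 kg.
Tool frame: the origin (TCP) lies on the centre line of the jaws, within the pads' length; the fingertips stand ahead of it and the grasp point (between the pads) is the TCP (tips_ahead is the z of the fingertips in the tool frame, in m); z points along the fingers, y is the line along which they close (so a half turn about z gives the same grasp; the last joint's range is limited). The gripper opens to 92 mm and grips with 3 to 60 N. Pads are 20 mm wide; open, the fingers measure 128 mm over their backs; the gripper's body (75 mm by 189 mm) begins 69 mm behind the grasp point.
Start: joints at [1.275, 0.468, -0.012, 1.603, 0.006, 1.071, -0.056], TCP at [0.163, -0.629, 0.234] pointing down, gripper open.
Joint ranges: [-2.53, 2.53], [-0.31, 2.02], [-1.57, 1.55], [0.28, 2.44], [-1.29, 4.43], [0.15, 1.84], [-2.92, 2.92]. Speed limits (rad/s): [2.57, 2.57, 3.14, 3.14, 3.14, 3.14, 3.14].

## Interface

Orientations are given as a unit quaternion [x, y, z, w].
In Python, from cell import * gives the robot as it stands.
- The arm moves only by the tool arm_command, never from a script. Its argument "rows" is a list of rows, each an object with "translation": the shift along the tool's x, y, z in m, a list of three; "twist": the turn about the tool's z in rad. In form: [{"translation": [dx, dy, dz], "twist": twist}, ...]. A call has exactly 5 rows; each row is the pose to reach, as a shift and turn from the pose commanded when the call began, along the tool's axes at that moment; what a row does not reach only later rows make up. A row lasts 1/12 s, in which the tool goes at most 41.7 mm and 7.16 degrees, less where a joint would pass 70% of its speed; a pose out of reach is approached as far as the arm can. A call with a gripper value outside its range is refused whole. "fingers" is the opening, from 0 (shut) to 1 (fully open), set as the call begins (left out, the last holds). The fingers move at their own pace and stop on an object; the grip force is fixed at half the most. Time passes only in rows, so rows that repeat a pose let the fingers close, or fill a call up. It gives the time, the measured TCP pose, the force, the opening and the grip force at its end, in the units of the state.
- sense(): the state, without advancing time (a new reading comes with each control period).
- capture(name): name is "scene" or "top"; returns a dict with "image" (384x512x3 uint8, red, green, blue), "camera_matrix" (3x3 intrinsics, pixels), "position" and "attitude" of the camera in the world. Camera axes: x right, y down, z forward; pixel columns grow to the right and rows downward; lengths in m; the calibration is good to about 2 mm. A picture is of the moment at which its call begins. There is no depth.
- job_done(): hands the job in; it is judged then, once.
The state is a dict: "time": time; "q": joint angles; "joint_velocities": joint speeds; "tau": joint torques, N m; "eef_pos": TCP position; "orientation": TCP orientation; "wrist_force": force on the tool from outside, world axes, zero at the start; "wrist_torque": the same for the moment, N m; "gripper_width": finger opening in m; "grasp_force": force on a finger pad.
Only numpy, scipy, OpenCV 4.12 (cv2) and the standard library are available. Lean on these libraries where they do the work, as an engineer would, in place of code of your own. Each camera call takes 0.05 s, during which the arm holds its last target. There are 200 camera calls.

## Working session

There is one attempt and no reset: what is moved stays moved. The work goes in short steps, Python scripts to look and compute and a tool call to move; the robot and the scene stay as the last step left them, time stands still between calls to the robot, and variables do not carry over. Pictures are saved under pics/ and viewed, at most 10 in all, crops included, and the job is handed in when it is done.

Besides the shell and the picture viewer there is one more tool, called after ">>>" as name(argument=value, ...) on one line, values as JSON. arm_command: Moves the arm, as the interface text tells. Its arguments: {"type":"object","properties":{"rows":{"type":"array","items":{"type":"object","properties":{"translation":{"type":"array","items":{"type":"number"}},"twist":{"type":"number"}}}},"fingers":{"type":"number"}},"required":["rows"]}

```bash
mkdir -p pics; ls
python3 - <<'E'
from cell import *
import cv2,numpy as np,pickle
for n in("scene","top"):
    c=capture(n);pickle.dump(c,open(n+".pkl","wb"))
    cv2.imwrite(f"pics/{n}0.png",cv2.resize(c["image"][...,::-1],None,fx=1.5,fy=1.5,interpolation=cv2.INTER_CUBIC))
    print(n,c["camera_matrix"],c["position"],c["attitude"])
s=sense();print(s)
E
```

```text
pics
scene [[484.97476948   0.         249.78964217]
 [  0.         484.97476948 195.5073093 ]
 [  0.           0.           1.        ]] [-0.3991073   0.25758202  1.48849718] [-0.45419621  0.82376294 -0.29305817  0.17098928]
top [[484.8517965    0.         254.58324011]
 [  0.         484.8517965  195.16192034]
 [  0.           0.           1.        ]] [ 0.32502954 -0.35332452  1.50115453] [-0.70363663  0.70584181 -0.04869978  0.06565938]
{'time': 0.1, 'q': array([ 1.27501432,  0.46829314, -0.01161928,  1.60354322,  0.0059864 ,
        1.07140038, -0.05631039]), 'joint_velocities': array([ 0.00082055, -0.00167303,  0.00032937, -0.00294267,  0.0004528 ,
       -0.00035469,  0.00231494]), 'tau': array([ 1.11126443e-03, -5.21645093e+01, -1.26503909e-02, -2.44365281e+01,
       -5.67987026e-02,  1.39951624e-02,  5.22208870e-05]), 'eef_pos': array([ 0.16238729, -0.62886747,  0.23272813]), 'orientation': array([ 9.92027160e-01,  1.26021686e-01, -1.49241989e-04, -7.90731484e-04]), 'wrist_force': array([ 0.53274686, -0.30142228,  0.56658175]), 'wrist_torque': array([ 0.02108846, -0.00905254, -0.03184225]), 'grasp_force': 0.0, 'gripper_width': 0.09175461772684942}
```

View pics/scene0.png

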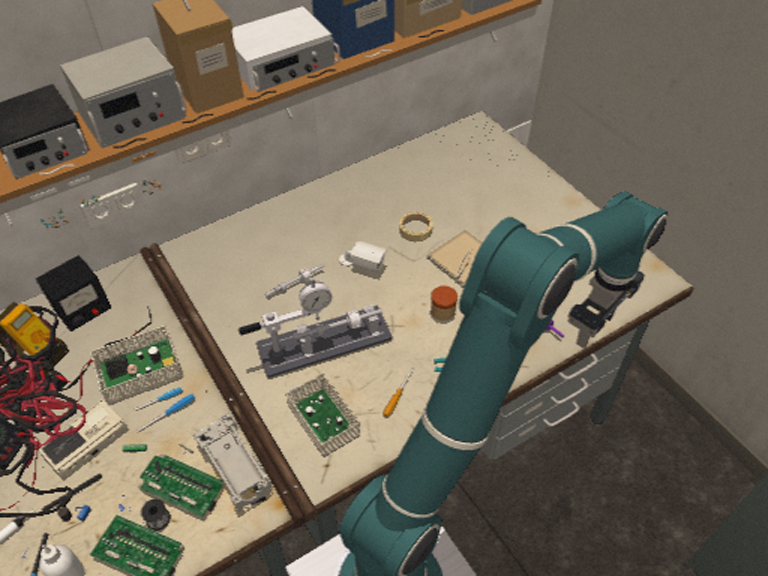

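View pics/top0.png

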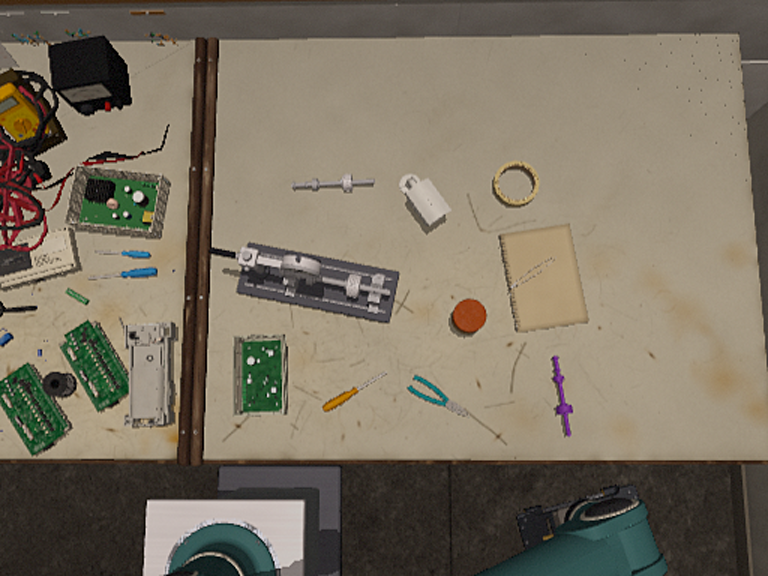

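The top view shows three shaft-like parts, in the 1.5x picture's pixels:
- Grey shaft in the gauge, from about (270,265) to (390,290).
- Small loose grey shaft at (335,183).
- Purple shaft at (563,395).

The one in the V-blocks is the target: it is grey and larger than the loose grey one. The column and lever are at the left (+y world) and the dial faces the robot, so gauge x is roughly world +x. I'll confirm this in a crop.

```bash
cat > h.py <<'E'
import numpy as np,cv2,pickle
from scipy.spatial.transform import Rotation as R
def ray(c,u,v,z):
    d=R.from_quat(c["attitude"]).apply(np.linalg.inv(c["camera_matrix"])@[u,v,1]);p=np.array(c["position"])
    return p+d*(z-p[2])/d[2]
def proj(c,P):
    q=R.from_quat(c["attitude"]).inv().apply(np.atleast_2d(P)-c["position"])@np.array(c["camera_matrix"]).T
    return q[:,:2]/q[:,2:]
E
python3 - <<'E'
from h import *
t=pickle.load(open("top.pkl","rb"));s=pickle.load(open("scene.pkl","rb"))
g=t["image"].astype(int)
m=((g.max(2)<115)&(g.max(2)-g.min(2)<25)).astype(np.uint8)
m[:, :157]=0;m[:, 270:]=0;m[:155]=0;m[218:]=0
m=cv2.morphologyEx(m,cv2.MORPH_OPEN,np.ones((3,3)))
n,l,st,_=cv2.connectedComponentsWithStats(cv2.morphologyEx(m,cv2.MORPH_CLOSE,np.ones((9,9))));k=1+np.argmax(st[1:,4])
pts=np.argwhere(l==k)[:,::-1].astype(np.float32)
P=np.array([ray(t,u,v,.018)[:2] for u,v in pts],np.float32)
r=cv2.minAreaRect(P);print(st[k],r,cv2.boxPoints(r))
a=cv2.resize(t["image"][150:225,135:275],None,fx=5.7,fy=5.7,interpolation=cv2.INTER_CUBIC)
cv2.imwrite("pics/a.png",a[...,::-1])
b=cv2.resize(s["image"][170:260,155:270],None,fx=6.5,fy=6.5,interpolation=cv2.INTER_CUBIC)
cv2.imwrite("pics/b.png",b[...,::-1])
E
```

```text
[ 158  162  108   53 3401] ((0.5906035900115967, -0.18307329714298248), (0.32555678486824036, 0.11081519722938538), 78.37425231933594) [[ 0.50352985 -0.33134663]
 [ 0.6120717  -0.3536779 ]
 [ 0.67767733 -0.03479996]
 [ 0.5691355  -0.0124687 ]]
```

View pics/a.png

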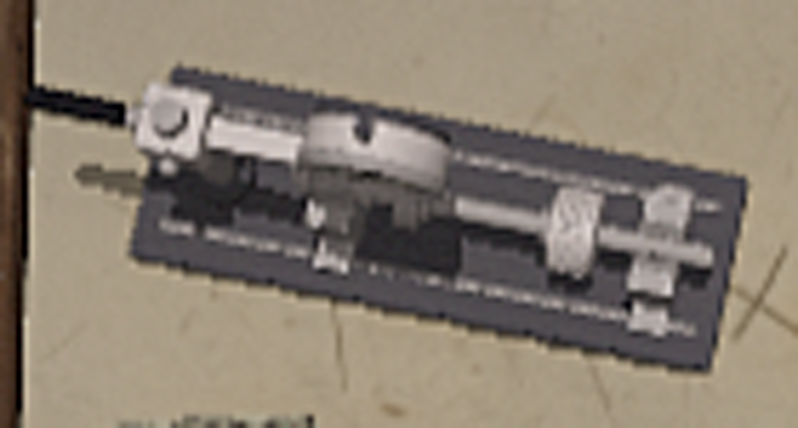

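View pics/b.png

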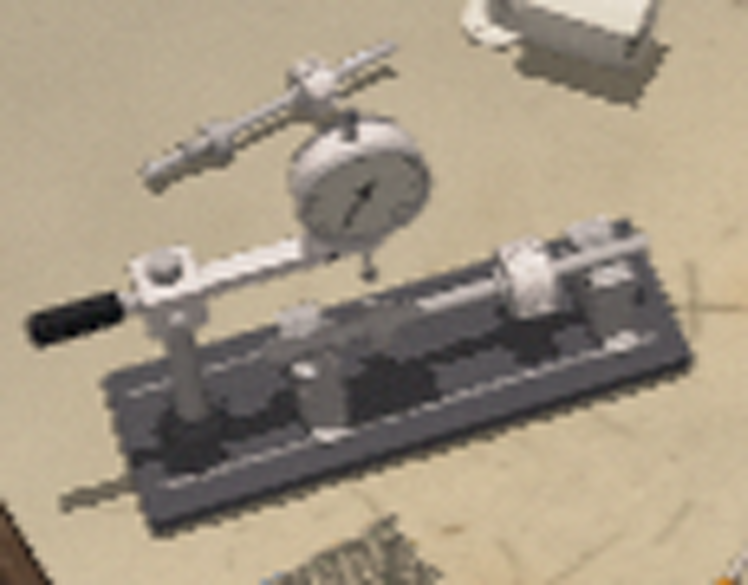

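The crops confirm the shaft lying in the V-blocks. In crop a the wheel is at (577,228), the near V-block at (655,245) and the column top at (170,118). The black lever is at the far left, and the plate fits at 326x111 mm. Next I'll fix the gauge origin.

```bash
cat >> h.py <<'E'
YAW=np.arctan2(-.2015,.9795)
gx=np.array([np.cos(YAW),np.sin(YAW)]);gy=np.array([-np.sin(YAW),np.cos(YAW)])
def state(s=None):
    from cell import sense
    s=s or sense();Rm=R.from_quat(s["orientation"]);return s,Rm
E
python3 - <<'E'
from h import *
import cell
print([n for n in dir(cell) if n[0]!='_'], getattr(cell,'tips_ahead',None))
t=pickle.load(open("top.pkl","rb"));s=pickle.load(open("scene.pkl","rb"))
C=np.array([.5906,-.1831])
f=lambda a,b:(135+a/5.7,150+b/5.7)
f2=lambda a,b:(155+a/6.5,170+b/6.5)
for n,c,px,z,y in [("wheel",t,f(577,228),.074,-.09),("vblockN",t,f(660,240),.066,-.135),("col",t,f(170,118),.172,.11),("levertop",t,f(80,103),.16,.168),
  ("dialtop?",t,f(375,140),.237,0),("tip",s,f2(369,272),.108,0),("dial",s,f2(362,195),.2,0),("col",s,f2(168,265),.172,.11),("wheel",s,f2(530,280),.062,-.09),("lever",s,f2(75,318),.15,.168)]:
    p=ray(c,*px,z)[:2]; print(n,p.round(4),"rel plate centre gx,gy",((p-C)@gx).round(4),((p-C)@gy).round(4),"origin est",(p-gy*y).round(4))
E
```

```text
['MotionError', 'capture', 'job_done', 'sense', 'tips_ahead'] 0.019
wheel [ 0.5742 -0.2642] rel plate centre gx,gy 0.0002 -0.0828 origin est [ 0.5923 -0.1761]
vblockN [ 0.5689 -0.3075] rel plate centre gx,gy 0.0038 -0.1263 origin est [ 0.5961 -0.1753]
col [ 0.6133 -0.0688] rel plate centre gx,gy -0.0008 0.1165 origin est [ 0.5911 -0.1766]
levertop [ 0.6238 -0.0209] rel plate centre gx,gy -0.0001 0.1655 origin est [ 0.59   -0.1855]
dialtop? [ 0.588  -0.1795] rel plate centre gx,gy -0.0032 0.003 origin est [ 0.588  -0.1795]
tip [ 0.5926 -0.174 ] rel plate centre gx,gy 0.0001 0.0094 origin est [ 0.5926 -0.174 ]
dial [ 0.5735 -0.1671] rel plate centre gx,gy -0.02 0.0122 origin est [ 0.5735 -0.1671]
col [ 0.6083 -0.0663] rel plate centre gx,gy -0.0062 0.1179 origin est [ 0.5861 -0.1741]
wheel [ 0.571  -0.2631] rel plate centre gx,gy -0.0031 -0.0823 origin est [ 0.5891 -0.1749]
lever [ 0.6199 -0.0138] rel plate centre gx,gy -0.0055 0.1717 origin est [ 0.586  -0.1783]
```

>>> arm_command(rows=[{"translation": [0,0,-0.025],"twist": -0.11},{"translation": [0,0,-0.05],"twist": -0.22},{"translation": [0,0,-0.075],"twist": -0.33},{"translation": [0,0,-0.1],"twist": -0.44},{"translation": [0,0,-0.13],"twist": -0.55}])

```text
time: 0.52
eef_pos: [0.1623, -0.6286, 0.3633]
orientation: [0.919, 0.393, 0.0, -0.001]
wrist_force: [0.4, -0.0, -0.1]
gripper_width: 0.0918
grasp_force: 0.0
```

```bash
cat > m.py <<'E'
import sys
from h import *
s,Rm=state()
O=np.array([.591,-.176])
def delta(gxx,gyy,z):
    w=np.r_[O+gx*gxx+gy*gyy,z]
    X=Rm.as_matrix()[:,0];a=np.arctan2(X[1],X[0]);tgt=YAW+np.pi/2
    print("to",w.round(4),"tool shift",Rm.inv().apply(w-s["eef_pos"]).round(4),"twist",round(-(tgt-a),4))
p=s["eef_pos"][:2]-O
print("t",round(s["time"],2),"gauge",(p@gx).round(4),(p@gy).round(4),s["eef_pos"].round(4),"F",s["wrist_force"].round(2),"Rz",Rm.as_matrix()[:,2].round(3),"w",round(s["gripper_width"],4),"q",s["q"].round(2))
if len(sys.argv)>3: delta(*map(float,sys.argv[1:4]))
E
python3 m.py 0 .172 .36
```

```text
t 0.52 gauge -0.3288 -0.5297 [ 0.1623 -0.6286  0.3633] F [ 0.4  -0.04 -0.11] Rz [-0.001  0.003 -1.   ] w 0.0918 q [ 1.35  0.38 -0.12  1.44  0.04  1.33  0.47]
to [ 0.6257 -0.0075  0.36  ] tool shift [ 0.7692 -0.094   0.0046] twist -0.5597
```

>>> arm_command(rows=[{"translation": [0.04,-0.005,0],"twist": 0},{"translation": [0.08,-0.01,0],"twist": 0},{"translation": [0.12,-0.015,0],"twist": 0},{"translation": [0.16,-0.02,0],"twist": 0},{"translation": [0.2,-0.025,0],"twist": 0}])

```text
time: 0.93
eef_pos: [0.2841, -0.4662, 0.3633]
orientation: [0.921, 0.39, -0.0, -0.0]
wrist_force: [0.8, -1.1, -0.3]
gripper_width: 0.0921
grasp_force: 0.0
```

>>> arm_command(rows=[{"translation": [0.04,-0.005,0],"twist": 0},{"translation": [0.08,-0.01,0],"twist": 0},{"translation": [0.12,-0.015,0],"twist": 0},{"translation": [0.16,-0.02,0],"twist": 0},{"translation": [0.2,-0.025,0],"twist": 0}])

```text
time: 1.35
eef_pos: [0.405, -0.305, 0.3635]
orientation: [0.921, 0.391, -0.0, -0.0]
wrist_force: [0.4, -1.2, -0.7]
gripper_width: 0.0917
grasp_force: 0.0
```

>>> arm_command(rows=[{"translation": [0.04,-0.005,0],"twist": -0.11},{"translation": [0.08,-0.01,0],"twist": -0.22},{"translation": [0.12,-0.015,0],"twist": -0.33},{"translation": [0.16,-0.02,0],"twist": -0.44},{"translation": [0.19,-0.022,0],"twist": -0.56}])

```text
time: 1.77
eef_pos: [0.5218, -0.1513, 0.3636]
orientation: [0.774, 0.633, 0.0, -0.0]
wrist_force: [-0.6, -1.1, -0.4]
gripper_width: 0.0921
grasp_force: 0.0
```

```bash
python3 m.py 0 .172 .22
```

```text
t 1.77 gauge -0.0727 0.0103 [ 0.5218 -0.1513  0.3636] F [-0.57 -1.11 -0.39] Rz [ 0.     0.001 -1.   ] w 0.0921 q [ 0.69  0.23 -0.56  1.67  0.13  1.27 -0.09]
to [ 0.6257 -0.0075  0.22  ] tool shift [0.1614 0.0732 0.1437] twist 0.0034
```

>>> arm_command(rows=[{"translation": [0.035,0.015,0],"twist": 0},{"translation": [0.07,0.03,0],"twist": 0},{"translation": [0.105,0.046,0],"twist": 0},{"translation": [0.14,0.062,0],"twist": 0},{"translation": [0.161,0.073,0],"twist": 0}])

```text
time: 2.18
eef_pos: [0.6264, -0.0082, 0.363]
orientation: [0.776, 0.631, 0.0, -0.001]
wrist_force: [0.2, -0.5, -0.0]
gripper_width: 0.0918
grasp_force: 0.0
```

>>> arm_command(rows=[{"translation": [0,0,0.03],"twist": 0},{"translation": [0,0,0.06],"twist": 0},{"translation": [0,0,0.09],"twist": 0},{"translation": [0,0,0.12],"twist": 0},{"translation": [0,0,0.14],"twist": 0}])

```text
time: 2.6
eef_pos: [0.6237, -0.0128, 0.22]
orientation: [0.777, 0.63, -0.002, -0.001]
wrist_force: [0.4, -1.1, -0.4]
gripper_width: 0.0917
grasp_force: 0.0
```

>>> arm_command(rows=[{"translation": [0,0,0.015],"twist": 0},{"translation": [0,0,0.03],"twist": 0},{"translation": [0,0,0.045],"twist": 0},{"translation": [0,0,0.06],"twist": 0},{"translation": [0,0,0.071],"twist": 0}])

```text
time: 3.02
eef_pos: [0.6245, -0.0127, 0.1507]
orientation: [0.777, 0.63, -0.001, -0.001]
wrist_force: [0.6, 0.3, -0.3]
gripper_width: 0.0918
grasp_force: 0.0
```

```bash
python3 m.py 0 .172 .15
python3 - <<'E'
from cell import *
import cv2
c=capture("top");s=capture("scene")
import numpy as np
a=cv2.resize(c["image"][120:230,110:270],None,fx=2.5,fy=2.5,interpolation=cv2.INTER_CUBIC)
b=cv2.resize(s["image"][150:260,125:285],None,fx=2.5,fy=2.5,interpolation=cv2.INTER_CUBIC)
cv2.imwrite("pics/c.png",np.hstack([a,b])[...,::-1])
E
```

```text
t 3.02 gauge -0.0001 0.1667 [ 0.6245 -0.0127  0.1507] F [ 0.61  0.33 -0.28] Rz [-0.002 -0.    -1.   ] w 0.0918 q [ 0.36  0.59 -0.54  1.71  0.36  0.95 -0.52]
to [ 0.6257 -0.0075  0.15  ] tool shift [0.0053 0.0001 0.0007] twist -0.0053
```

View pics/c.png

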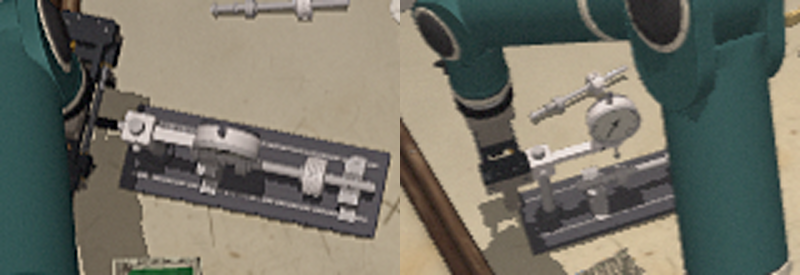

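Left half: the black lever at (108,123) runs in between the open jaws. Right half: the dial at (613,122) stays visible. Close the fingers.

>>> arm_command(rows=[{"translation": [0.003,0,0],"twist": 0},{"translation": [0.003,0,0],"twist": 0},{"translation": [0.003,0,0],"twist": 0},{"translation": [0.003,0,0],"twist": 0},{"translation": [0.003,0,0],"twist": 0}], fingers=0)

```text
time: 3.53
eef_pos: [0.6263, -0.0096, 0.1532]
orientation: [0.777, 0.63, 0.0, 0.0]
wrist_force: [1.2, -0.5, 0.0]
gripper_width: 0.0605
grasp_force: 0.0
```

>>> arm_command(rows=[{"translation": [0,0,0],"twist": 0},{"translation": [0,0,0],"twist": 0},{"translation": [0,0,0],"twist": 0},{"translation": [0,0,0],"twist": 0},{"translation": [0,0,0],"twist": 0}])

```text
time: 3.95
eef_pos: [0.6259, -0.0096, 0.1526]
orientation: [0.777, 0.63, -0.0, 0.0]
wrist_force: [-0.2, -0.7, -0.1]
gripper_width: 0.0271
grasp_force: 0.0
```

>>> arm_command(rows=[{"translation": [0,0,0],"twist": 0},{"translation": [0,0,0],"twist": 0},{"translation": [0,0,0],"twist": 0},{"translation": [0,0,0],"twist": 0},{"translation": [0,0,0],"twist": 0}])

```text
time: 4.37
eef_pos: [0.6274, -0.0099, 0.1527]
orientation: [0.777, 0.63, 0.001, 0.001]
wrist_force: [5.1, -0.6, -2.3]
gripper_width: 0.0119
grasp_force: 30.0
```

```bash
python3 m.py
```

```text
t 4.37 gauge 0.0022 0.17 [ 0.6274 -0.0099  0.1527] F [ 5.12 -0.57 -2.35] Rz [ 0.003 -0.    -1.   ] w 0.0119 q [ 0.35  0.59 -0.54  1.7   0.36  0.95 -0.53]
```

>>> arm_command(rows=[{"translation": [0,0.002,0.006],"twist": 0},{"translation": [0,0.002,0.012],"twist": 0},{"translation": [0,0.002,0.018],"twist": 0},{"translation": [0,0.002,0.024],"twist": 0},{"translation": [0,0.002,0.03],"twist": 0}])

```text
time: 4.78
eef_pos: [0.6276, -0.0099, 0.1233]
orientation: [0.777, 0.63, -0.001, 0.0]
wrist_force: [-4.7, -1.3, 9.0]
gripper_width: 0.0116
grasp_force: 30.0
```

>>> arm_command(rows=[{"translation": [0,0,0.002],"twist": 0},{"translation": [0,0,0.004],"twist": 0},{"translation": [0,0,0.006],"twist": 0},{"translation": [0,0,0.008],"twist": 0},{"translation": [0,0,0.009],"twist": 0}])

```text
time: 5.2
eef_pos: [0.6276, -0.0099, 0.1147]
orientation: [0.777, 0.63, -0.001, 0.0]
wrist_force: [-5.8, -1.4, 15.4]
gripper_width: 0.0121
grasp_force: 30.0
```

```bash
python3 m.py
cat > d.py <<'E'
import sys
from h import *
from cell import capture
h=float(sys.argv[1]); O=np.array([.591,-.176])
c=capture("scene"); pickle.dump(c,open("d%s.pkl"%sys.argv[2],"wb"))
ctr=np.r_[O,h]; ctr[:2]-=gx*.015   # face plane guess
N=240;k=.05
g3=lambda a,b:ctr+np.r_[-gy*a*k,0]+np.array([0,0,-b*k])   # viewed from -x: right is -y
src=proj(c,[g3(-1,-1),g3(1,-1),g3(1,1),g3(-1,1)]).astype(np.float32)
H=cv2.getPerspectiveTransform(src,np.float32([[0,0],[N,0],[N,N],[0,N]]))
w=cv2.warpPerspective(c["image"],H,(N,N),flags=cv2.INTER_CUBIC)
u,v=proj(c,[ctr])[0].astype(int)
r=cv2.resize(c["image"][v-30:v+40,u-40:u+40],(N*8//7,N),interpolation=cv2.INTER_CUBIC)
cv2.imwrite("pics/dial%s.png"%sys.argv[2],np.hstack([cv2.resize(w,(480,480)),cv2.resize(r,(320,280)) if 0 else cv2.copyMakeBorder(r,0,240,0,0,cv2.BORDER_CONSTANT)])[...,::-1])
E
python3 d.py .161 1
```

```text
t 5.2 gauge 0.0024 0.1701 [ 0.6276 -0.0099  0.1147] F [-5.75 -1.44 15.37] Rz [-0.001 -0.001 -1.   ] w 0.0121 q [ 0.33  0.64 -0.51  1.72  0.39  0.89 -0.55]
```

View pics/dial1.png

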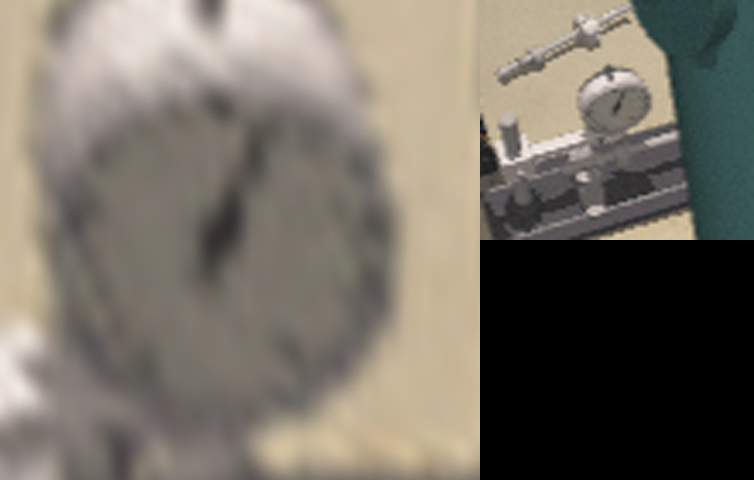

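The needle points up and slightly right in the rectified dial, from (205,275) to (258,130). That is about 20° past upright, or ~2.97 rad, which is inside the band and apparently close to the high spot already. Release, rise, and go to the wheel.

>>> arm_command(rows=[{"translation": [0,-0.002,0],"twist": 0},{"translation": [0,-0.002,0],"twist": 0},{"translation": [0,-0.002,0],"twist": 0},{"translation": [0,-0.002,0],"twist": 0},{"translation": [0,-0.002,0],"twist": 0}], fingers=0.6)

```text
time: 5.67
eef_pos: [0.6258, -0.0096, 0.1132]
orientation: [0.777, 0.63, -0.0, -0.0]
wrist_force: [-0.1, -0.1, 0.3]
gripper_width: 0.0429
grasp_force: 0.0
```

>>> arm_command(rows=[{"translation": [0,0,-0.02],"twist": 0},{"translation": [0,0,-0.06],"twist": 0},{"translation": [0,0,-0.1],"twist": 0},{"translation": [0,0,-0.14],"twist": 0},{"translation": [0,0,-0.18],"twist": 0}])

```text
time: 6.08
eef_pos: [0.6256, -0.0095, 0.2953]
orientation: [0.777, 0.63, -0.0, -0.0]
wrist_force: [-0.0, 0.6, 0.0]
gripper_width: 0.0549
grasp_force: 0.0
```

>>> arm_command(rows=[{"translation": [-0.03,0,0],"twist": 0},{"translation": [-0.06,0,0],"twist": 0},{"translation": [-0.09,0,0],"twist": 0},{"translation": [-0.12,0,0],"twist": 0},{"translation": [-0.15,0,0],"twist": 0}], fingers=0)

```text
time: 6.5
eef_pos: [0.5945, -0.1577, 0.2936]
orientation: [0.777, 0.63, -0.0, 0.0]
wrist_force: [-0.0, 0.3, -0.6]
gripper_width: 0.024
grasp_force: 0.0
```

>>> arm_command(rows=[{"translation": [-0.03,0,0],"twist": 0},{"translation": [-0.06,0,0],"twist": 0},{"translation": [-0.09,0,0],"twist": 0},{"translation": [-0.112,0,0],"twist": 0},{"translation": [-0.112,0,0],"twist": 0}])

```text
time: 6.92
eef_pos: [0.5697, -0.2727, 0.2928]
orientation: [0.779, 0.627, -0.002, 0.0]
wrist_force: [-0.4, -0.7, 0.2]
gripper_width: 0.0004
grasp_force: 0.0
```

```bash
python3 m.py 0 -.091 .115
cat > n.py <<'E'
# needle angle: dark pixels on the rectified dial face
from h import *
def needle(c,h=.161,dbg=None):
    O=np.array([.591,-.176]);ctr=np.r_[O-gx*.015,h];k=.05;N=480
    g3=lambda a,b:ctr+np.r_[-gy*a*k,-b*k]
    src=proj(c,[g3(-1,-1),g3(1,-1),g3(1,1),g3(-1,1)]).astype(np.float32)
    H=cv2.getPerspectiveTransform(src,np.float32([[0,0],[N,0],[N,N],[0,N]]))
    w=cv2.cvtColor(cv2.warpPerspective(c["image"],H,(N,N),flags=cv2.INTER_CUBIC),cv2.COLOR_RGB2GRAY).astype(float)
    y,x=np.mgrid[:N,:N];cx,cy=228,255
    d=np.hypot(x-cx,y-cy)<115
    med=np.median(w[d]);wt=np.clip(med-15-w,0,60)*d
    wt[wt<0]=0
    n=wt.sum();mx,my=(wt*x).sum()/n,(wt*y).sum()/n
    C=np.array([[(wt*(x-mx)**2).sum(),(wt*(x-mx)*(y-my)).sum()],[0,(wt*(y-my)**2).sum()]])/n;C[1,0]=C[0,1]
    e,V=np.linalg.eigh(C);v=V[:,1]
    if v@[mx-cx,my-cy]<0:v=-v
    return round(2.62+np.arctan2(v[0],-v[1]),3),(round(mx),round(my)),round(n),np.sqrt(e).round(0)
if __name__=="__main__":
    import sys
    from cell import capture
    for i in range(1):
        c=capture("scene");print(needle(c))
    if len(sys.argv)>1:pickle.dump(c,open(sys.argv[1],"wb"))
E
python3 -c "
from n import *
print(needle(pickle.load(open('d1.pkl','rb'))))"
python3 n.py d2.pkl; python3 -c "
from h import *
c=pickle.load(open('d2.pkl','rb'))
cv2.imwrite('pics/e.png',cv2.resize(c['image'][140:270,140:300],None,fx=4,fy=4,interpolation=cv2.INTER_CUBIC)[...,::-1])"
```

```text
t 6.92 gauge -0.0014 -0.099 [ 0.5697 -0.2727  0.2928] F [-0.39 -0.73  0.24] Rz [-0.002 -0.003 -1.   ] w 0.0004 q [ 0.77  0.44 -0.52  1.56  0.23  1.2  -0.01]
to [ 0.5727 -0.2651  0.115 ] tool shift [0.0085 0.0015 0.1777] twist -0.0138
(np.float64(2.948), (226, 222), 123580, array([13., 36.]))
(np.float64(2.972), (226, 221), 118492, array([12., 36.]))
```

View pics/e.png

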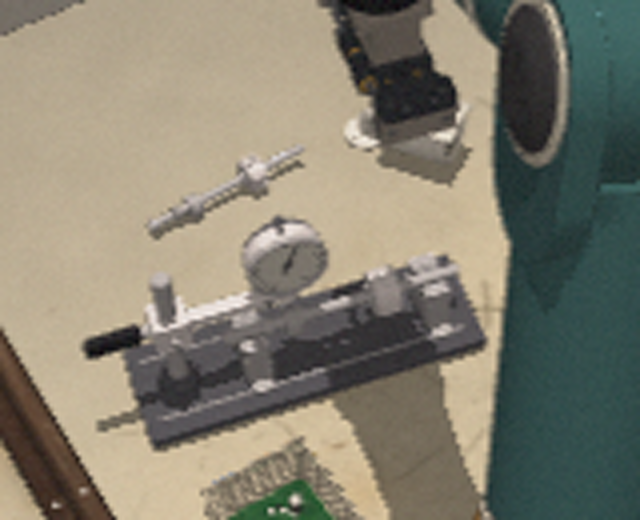

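Dial at (290,255), gripper above the wheel at (385,285), and the script reads needle ~2.96. Descend over the wheel.

>>> arm_command(rows=[{"translation": [0,0,0.03],"twist": 0},{"translation": [0,0,0.07],"twist": 0},{"translation": [0,0,0.11],"twist": 0},{"translation": [0,0,0.14],"twist": 0},{"translation": [0,0,0.16],"twist": 0}])

```text
time: 7.38
eef_pos: [0.5706, -0.2633, 0.13]
orientation: [0.776, 0.631, -0.001, -0.002]
wrist_force: [-1.0, 0.4, -0.1]
gripper_width: 0.0002
grasp_force: 0.0
```

>>> arm_command(rows=[{"translation": [0,0,0.005],"twist": 0},{"translation": [0,0,0.01],"twist": 0},{"translation": [0,0,0.016],"twist": 0},{"translation": [0,0,0.02],"twist": 0},{"translation": [0,0,0.02],"twist": 0}])

```text
time: 7.8
eef_pos: [0.5722, -0.2658, 0.114]
orientation: [0.777, 0.63, 0.0, 0.0]
wrist_force: [-0.6, -0.0, -0.0]
gripper_width: 0.0006
grasp_force: 0.0
```

```bash
python3 m.py 0 -.091 .105; python3 n.py
```

```text
t 7.8 gauge -0.0003 -0.0918 [ 0.5722 -0.2658  0.114 ] F [-0.63 -0.03 -0.05] Rz [ 0.001 -0.    -1.   ] w 0.0006 q [ 0.71  0.63 -0.46  1.72  0.34  0.88 -0.1 ]
to [ 0.5727 -0.2651  0.105 ] tool shift [0.0008 0.0003 0.009 ] twist -0.005
(np.float64(2.97), (226, 221), 113282, array([12., 35.]))
```

>>> arm_command(rows=[{"translation": [0,0,0.002],"twist": 0},{"translation": [0,0,0.004],"twist": 0},{"translation": [0,0,0.006],"twist": 0},{"translation": [0,0,0.007],"twist": 0},{"translation": [0,0,0.007],"twist": 0}])

```text
time: 8.27
eef_pos: [0.5717, -0.2659, 0.1063]
orientation: [0.777, 0.63, -0.0, -0.0]
wrist_force: [-0.3, -0.6, -0.1]
gripper_width: 0.0004
grasp_force: 0.0
```

>>> arm_command(rows=[{"translation": [0,0,0.0003],"twist": 0},{"translation": [0,0,0.0006],"twist": 0},{"translation": [0,0,0.0009],"twist": 0},{"translation": [0,0,0.0012],"twist": 0},{"translation": [0,0,0.0015],"twist": 0}])

```text
time: 8.68
eef_pos: [0.5718, -0.266, 0.1051]
orientation: [0.777, 0.63, -0.0, 0.0]
wrist_force: [-1.0, -0.2, 0.1]
gripper_width: -0.0001
grasp_force: 0.0
```

>>> arm_command(rows=[{"translation": [0,0,0.0002],"twist": 0},{"translation": [0,0,0.0004],"twist": 0},{"translation": [0,0,0.0006],"twist": 0},{"translation": [0,0,0.0008],"twist": 0},{"translation": [0,0,0.001],"twist": 0}])

```text
time: 9.1
eef_pos: [0.5718, -0.266, 0.1041]
orientation: [0.777, 0.63, -0.0, 0.0]
wrist_force: [0.8, -0.3, 0.2]
gripper_width: 0.0002
grasp_force: 0.0
```

>>> arm_command(rows=[{"translation": [0,0,0.0002],"twist": 0},{"translation": [0,0,0.0004],"twist": 0},{"translation": [0,0,0.0006],"twist": 0},{"translation": [0,0,0.0006],"twist": 0},{"translation": [0,0,0.0006],"twist": 0}])

```text
time: 9.52
eef_pos: [0.5718, -0.2659, 0.1035]
orientation: [0.777, 0.63, -0.0, 0.0]
wrist_force: [0.2, -0.0, -0.1]
gripper_width: 0.0007
grasp_force: 0.0
```

>>> arm_command(rows=[{"translation": [0,0,0.0001],"twist": 0},{"translation": [0,0,0.0002],"twist": 0},{"translation": [0,0,0.0003],"twist": 0},{"translation": [0,0,0.0004],"twist": 0},{"translation": [0,0,0.0005],"twist": 0}])

```text
time: 9.93
eef_pos: [0.5719, -0.266, 0.1033]
orientation: [0.777, 0.63, 0.0, 0.0]
wrist_force: [-1.9, 0.5, 3.1]
gripper_width: 0.0008
grasp_force: 1.9
```

>>> arm_command(rows=[{"translation": [0,0,0.0001],"twist": 0},{"translation": [0,0,0.0002],"twist": 0},{"translation": [0,0,0.0003],"twist": 0},{"translation": [0,0,0.0003],"twist": 0},{"translation": [0,0,0.0003],"twist": 0}])

```text
time: 10.35
eef_pos: [0.5721, -0.266, 0.1033]
orientation: [0.777, 0.63, 0.0, 0.0]
wrist_force: [-2.0, 0.2, 6.2]
gripper_width: 0.0007
grasp_force: 2.9
```

Contact at 6 N. Draw +x by 10 mm.

>>> arm_command(rows=[{"translation": [0,0.002,0],"twist": 0},{"translation": [0,0.004,0],"twist": 0},{"translation": [0,0.006,0],"twist": 0},{"translation": [0,0.008,0],"twist": 0},{"translation": [0,0.01,0],"twist": 0}])

```text
time: 10.77
eef_pos: [0.5816, -0.268, 0.1032]
orientation: [0.777, 0.63, -0.0, -0.0]
wrist_force: [-2.6, 0.3, 6.0]
gripper_width: 0.0002
grasp_force: 3.1
```

```bash
python3 m.py; python3 n.py
```

```text
t 10.77 gauge 0.0093 -0.0921 [ 0.5816 -0.268   0.1032] F [-2.6   0.29  5.96] Rz [-0. -0. -1.] w 0.0002 q [ 0.7   0.65 -0.45  1.7   0.35  0.87 -0.11]
(np.float64(2.96), (223, 229), 105960, array([13., 30.]))
```

>>> arm_command(rows=[{"translation": [0,0.001,0],"twist": 0},{"translation": [0,0.002,0],"twist": 0},{"translation": [0,0.003,0],"twist": 0},{"translation": [0,0.004,0],"twist": 0},{"translation": [0,0.005,0],"twist": 0}])

```text
time: 11.23
eef_pos: [0.5865, -0.269, 0.1028]
orientation: [0.777, 0.63, -0.0, -0.0]
wrist_force: [-1.0, -0.2, 3.3]
gripper_width: 0.0006
grasp_force: 1.6
```

```bash
python3 m.py; python3 n.py d3.pkl;python3 - <<'E'
from h import *
o=[cv2.resize(pickle.load(open(f'd{i}.pkl','rb'))['image'][185:225,190:230],(380,380),interpolation=cv2.INTER_CUBIC) for i in(2,3)]
cv2.imwrite('pics/f.png',np.hstack(o)[...,::-1])
E
```

```text
t 11.23 gauge 0.0143 -0.092 [ 0.5865 -0.269   0.1028] F [-1.01 -0.18  3.26] Rz [-0. -0. -1.] w 0.0006 q [ 0.7   0.66 -0.45  1.68  0.35  0.88 -0.11]
(np.float64(3.165), (226, 228), 104498, array([14., 37.]))
```

View pics/f.png

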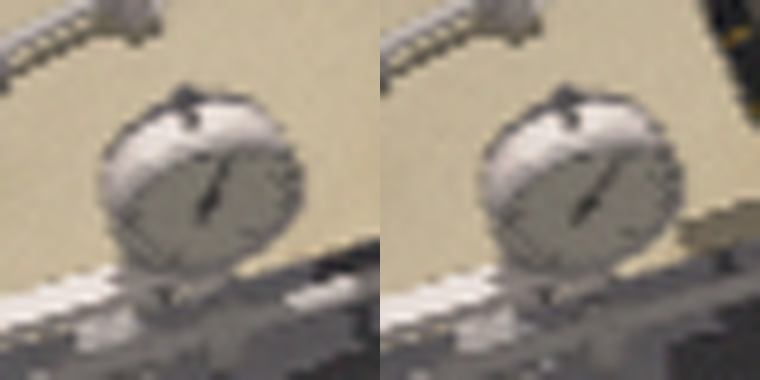

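The needle has turned clockwise: the left crop's tip is at (225,160), the right's at (615,160), with its hub near (583,207). It is rising with +x. I'll write a sturdier reader that scans radially about the hub.

```bash
cat > n.py <<'E'
from h import *
O=np.array([.591,-.176])
def needle(c,hub=(211.7,206.7)):
    g=cv2.cvtColor(c["image"],cv2.COLOR_RGB2GRAY).astype(np.float32)
    d=R.from_quat(c["attitude"]).apply(np.linalg.inv(c["camera_matrix"])@[*hub,1]);p=np.array(c["position"])
    n=np.r_[gx,0];P0=p+d*(((np.r_[O-gx*.015,.16]-p)@n)/(d@n))
    th=np.radians(np.arange(-180,180,1.));r=np.linspace(.007,.025,25)
    A,Rr=np.meshgrid(th,r,indexing="ij")
    Q=P0+Rr[...,None]*(np.sin(A)[...,None]*np.r_[-gy,0]+np.cos(A)[...,None]*np.array([0,0,1]))
    uv=proj(c,Q.reshape(-1,3)).astype(np.float32).reshape(*A.shape,2)
    m=cv2.remap(g,uv[...,0],uv[...,1],cv2.INTER_LINEAR).mean(1)
    b=np.median(m)-m;k=np.argmax(b);i=(k+np.arange(-20,21))%360;w=np.clip(b[i]-b[k]*.3,0,None)
    a=th[k]+(w*np.radians(np.arange(-20,21))).sum()/w.sum()
    return round(2.62+a,3),round(float(b[k]),1)
if __name__=="__main__":
    import sys
    from cell import capture
    c=capture("scene");print("needle",needle(c))
    if len(sys.argv)>1:pickle.dump(c,open(sys.argv[1],"wb"))
E
python3 -c "
from n import *
for f in('d1','d2','d3'):
  c=pickle.load(open(f+'.pkl','rb'));print(needle(c),[needle(c,(211.7+a,206.7+b))[0] for a,b in((-.6,0),(.6,0),(0,.6),(0,-.6))])"
```

```text
(np.float64(2.852), 34.0) [np.float64(3.025), np.float64(2.656), np.float64(2.771), np.float64(2.917)]
(np.float64(2.859), 33.9) [np.float64(3.027), np.float64(2.666), np.float64(2.779), np.float64(2.921)]
(np.float64(3.025), 24.0) [np.float64(3.183), np.float64(2.879), np.float64(2.894), np.float64(3.147)]
```

>>> arm_command(rows=[{"translation": [0,0,-0.002],"twist": 0},{"translation": [0,0,-0.005],"twist": 0},{"translation": [0,-0.012,-0.005],"twist": 0},{"translation": [0,-0.026,-0.005],"twist": 0},{"translation": [0,-0.026,-0.003],"twist": 0}])

```text
time: 11.7
eef_pos: [0.5591, -0.2635, 0.1055]
orientation: [0.777, 0.63, -0.001, -0.001]
wrist_force: [0.1, -0.9, -0.3]
gripper_width: 0.0003
grasp_force: 0.0
```

>>> arm_command(rows=[{"translation": [0,0,0.001],"twist": 0},{"translation": [0,0,0.002],"twist": 0},{"translation": [0,0,0.0024],"twist": 0},{"translation": [0,0,0.0027],"twist": 0},{"translation": [0,0,0.0028],"twist": 0}])

```text
time: 12.12
eef_pos: [0.5615, -0.2636, 0.1027]
orientation: [0.777, 0.63, 0.0, 0.0]
wrist_force: [-0.4, -0.4, 0.0]
gripper_width: 0.0003
grasp_force: 0.0
```

```bash
python3 m.py; python3 n.py
```

```text
t 12.12 gauge -0.0113 -0.0917 [ 0.5615 -0.2636  0.1027] F [-0.44 -0.43  0.05] Rz [ 0.  0. -1.] w 0.0003 q [ 0.72  0.63 -0.45  1.75  0.35  0.85 -0.1 ]
needle (np.float64(3.006), 23.7)
```

>>> arm_command(rows=[{"translation": [0,0.002,0],"twist": 0},{"translation": [0,0.004,0],"twist": 0},{"translation": [0,0.004,0.0002],"twist": 0},{"translation": [0,0.004,0.0003],"twist": 0},{"translation": [0,0.004,0.0004],"twist": 0}])

```text
time: 12.58
eef_pos: [0.5653, -0.2645, 0.103]
orientation: [0.777, 0.63, 0.0, 0.0]
wrist_force: [-2.7, 0.5, 5.9]
gripper_width: 0.0005
grasp_force: 2.9
```

```bash
python3 m.py; python3 n.py
```

```text
t 12.58 gauge -0.0073 -0.0919 [ 0.5653 -0.2645  0.103 ] F [-2.66  0.49  5.94] Rz [ 0.001 -0.    -1.   ] w 0.0005 q [ 0.72  0.63 -0.45  1.74  0.35  0.85 -0.1 ]
needle (np.float64(3.068), 23.5)
```

>>> arm_command(rows=[{"translation": [0,0.002,0],"twist": 0},{"translation": [0,0.004,-0.0001],"twist": 0},{"translation": [0,0.006,-0.0001],"twist": 0},{"translation": [0,0.008,-0.0002],"twist": 0},{"translation": [0,0.01,-0.0002],"twist": 0}])

```text
time: 13.05
eef_pos: [0.5749, -0.2666, 0.1033]
orientation: [0.777, 0.63, -0.0, 0.0]
wrist_force: [-2.5, 1.2, 5.2]
gripper_width: 0.0002
grasp_force: 2.8
```

```bash
python3 m.py; python3 n.py
```

```text
t 13.05 gauge 0.0025 -0.092 [ 0.5749 -0.2666  0.1033] F [-2.52  1.18  5.16] Rz [ 0. -0. -1.] w 0.0002 q [ 0.71  0.64 -0.45  1.71  0.35  0.86 -0.11]
needle (np.float64(3.289), 23.5)
```

>>> arm_command(rows=[{"translation": [0,0.002,0],"twist": 0},{"translation": [0,0.004,0],"twist": 0},{"translation": [0,0.006,0],"twist": 0},{"translation": [0,0.008,0.0001],"twist": 0},{"translation": [0,0.01,0.0001],"twist": 0}])

```text
time: 13.52
eef_pos: [0.5847, -0.2687, 0.1031]
orientation: [0.777, 0.63, -0.0, 0.0]
wrist_force: [-2.2, 0.4, 4.0]
gripper_width: 0.0001
grasp_force: 1.9
```

```bash
python3 m.py; python3 n.py
```

```text
t 13.52 gauge 0.0125 -0.092 [ 0.5847 -0.2687  0.1031] F [-2.23  0.43  4.02] Rz [ 0. -0. -1.] w 0.0001 q [ 0.7   0.66 -0.45  1.69  0.35  0.88 -0.11]
needle (np.float64(3.678), 22.8)
```

>>> arm_command(rows=[{"translation": [0,0,-0.003],"twist": 0},{"translation": [0,-0.005,-0.005],"twist": 0},{"translation": [0,-0.02,-0.005],"twist": 0},{"translation": [0,-0.02,-0.005],"twist": 0},{"translation": [0,-0.02,-0.002],"twist": 0}])

```text
time: 13.98
eef_pos: [0.5649, -0.2648, 0.105]
orientation: [0.777, 0.63, 0.0, 0.001]
wrist_force: [-0.4, -0.7, -0.2]
gripper_width: 0.0005
grasp_force: 0.0
```

>>> arm_command(rows=[{"translation": [0,0,0.001],"twist": 0},{"translation": [0,0,0.0015],"twist": 0},{"translation": [0,0,0.0018],"twist": 0},{"translation": [0,0,0.002],"twist": 0},{"translation": [0,0,0.0021],"twist": 0}])

```text
time: 14.4
eef_pos: [0.5654, -0.2647, 0.103]
orientation: [0.777, 0.63, -0.0, 0.0]
wrist_force: [-3.6, 0.2, 6.3]
gripper_width: 0.0006
grasp_force: 3.0
```

```bash
python3 m.py; python3 n.py
```

```text
t 14.4 gauge -0.0072 -0.0921 [ 0.5654 -0.2647  0.103 ] F [-3.56  0.15  6.26] Rz [ 0.    -0.001 -1.   ] w 0.0006 q [ 0.72  0.63 -0.45  1.74  0.35  0.85 -0.1 ]
needle (np.float64(3.685), 22.4)
```

>>> arm_command(rows=[{"translation": [0,0.002,0],"twist": 0},{"translation": [0,0.004,-0.0001],"twist": 0},{"translation": [0,0.006,-0.0001],"twist": 0},{"translation": [0,0.008,-0.0002],"twist": 0},{"translation": [0,0.01,-0.0002],"twist": 0}])

```text
time: 14.87
eef_pos: [0.575, -0.2667, 0.1033]
orientation: [0.777, 0.63, -0.0, 0.0]
wrist_force: [-2.7, 0.7, 6.6]
gripper_width: 0.0004
grasp_force: 3.1
```

```bash
python3 m.py; python3 n.py d4.pkl
```

```text
t 14.87 gauge 0.0026 -0.092 [ 0.575  -0.2667  0.1033] F [-2.69  0.65  6.56] Rz [-0. -0. -1.] w 0.0004 q [ 0.71  0.64 -0.45  1.71  0.35  0.86 -0.11]
needle (np.float64(3.982), 23.6)
```

>>> arm_command(rows=[{"translation": [0,0.002,0],"twist": 0},{"translation": [0,0.004,0],"twist": 0},{"translation": [0,0.006,0],"twist": 0},{"translation": [0,0.008,0.0001],"twist": 0},{"translation": [0,0.01,0.0001],"twist": 0}])

```text
time: 15.33
eef_pos: [0.5849, -0.2686, 0.1031]
orientation: [0.777, 0.63, -0.0, 0.0]
wrist_force: [-3.2, -0.2, 3.5]
gripper_width: 0.0006
grasp_force: 1.8
```

```bash
python3 m.py; python3 n.py
```

```text
t 15.33 gauge 0.0126 -0.092 [ 0.5849 -0.2686  0.1031] F [-3.2  -0.19  3.55] Rz [-0. -0. -1.] w 0.0006 q [ 0.7   0.66 -0.45  1.69  0.35  0.88 -0.11]
needle (np.float64(4.339), 31.4)
```

>>> arm_command(rows=[{"translation": [0,0,-0.003],"twist": 0},{"translation": [0,-0.005,-0.005],"twist": 0},{"translation": [0,-0.02,-0.005],"twist": 0},{"translation": [0,-0.02,-0.005],"twist": 0},{"translation": [0,-0.02,-0.002],"twist": 0}])

```text
time: 15.8
eef_pos: [0.5649, -0.2647, 0.105]
orientation: [0.777, 0.63, 0.0, 0.0]
wrist_force: [-0.3, -0.3, -0.2]
gripper_width: 0.0005
grasp_force: 0.0
```

>>> arm_command(rows=[{"translation": [0,0,0.001],"twist": 0},{"translation": [0,0,0.0015],"twist": 0},{"translation": [0,0,0.0018],"twist": 0},{"translation": [0,0,0.002],"twist": 0},{"translation": [0,0,0.0021],"twist": 0}])

```text
time: 16.22
eef_pos: [0.5654, -0.2647, 0.103]
orientation: [0.777, 0.63, -0.0, 0.0]
wrist_force: [-1.7, 0.4, 5.7]
gripper_width: 0.0001
grasp_force: 3.0
```

```bash
python3 m.py; python3 n.py
```

```text
t 16.22 gauge -0.0072 -0.092 [ 0.5654 -0.2647  0.103 ] F [-1.69  0.44  5.71] Rz [ 0. -0. -1.] w 0.0001 q [ 0.72  0.63 -0.45  1.74  0.35  0.85 -0.1 ]
needle (np.float64(4.344), 30.3)
```

>>> arm_command(rows=[{"translation": [0,0.002,0],"twist": 0},{"translation": [0,0.004,-0.0001],"twist": 0},{"translation": [0,0.006,-0.0001],"twist": 0},{"translation": [0,0.008,-0.0002],"twist": 0},{"translation": [0,0.01,-0.0002],"twist": 0}])

```text
time: 16.68
eef_pos: [0.5751, -0.2666, 0.1033]
orientation: [0.777, 0.63, -0.0, 0.0]
wrist_force: [-1.7, 0.2, 5.8]
gripper_width: 0.0002
grasp_force: 2.9
```

```bash
python3 m.py; python3 n.py d5.pkl
```

```text
t 16.68 gauge 0.0027 -0.092 [ 0.5751 -0.2666  0.1033] F [-1.71  0.23  5.79] Rz [-0. -0. -1.] w 0.0002 q [ 0.71  0.64 -0.45  1.71  0.35  0.86 -0.11]
needle (np.float64(4.381), 30.6)
```

>>> arm_command(rows=[{"translation": [0,0.002,0],"twist": 0},{"translation": [0,0.004,0],"twist": 0},{"translation": [0,0.006,0],"twist": 0},{"translation": [0,0.008,0.0001],"twist": 0},{"translation": [0,0.01,0.0001],"twist": 0}])

```text
time: 17.15
eef_pos: [0.585, -0.2686, 0.103]
orientation: [0.777, 0.63, -0.0, 0.0]
wrist_force: [-2.1, 0.3, 4.6]
gripper_width: 0.0002
grasp_force: 1.7
```

```bash
python3 m.py; python3 n.py
```

```text
t 17.15 gauge 0.0128 -0.092 [ 0.585  -0.2686  0.103 ] F [-2.12  0.27  4.59] Rz [ 0. -0. -1.] w 0.0002 q [ 0.7   0.66 -0.45  1.69  0.35  0.88 -0.11]
needle (np.float64(4.345), 31.0)
```

>>> arm_command(rows=[{"translation": [0,0,-0.003],"twist": 0},{"translation": [0,-0.005,-0.005],"twist": 0},{"translation": [0,-0.02,-0.005],"twist": 0},{"translation": [0,-0.02,-0.005],"twist": 0},{"translation": [0,-0.02,-0.002],"twist": 0}])

```text
time: 17.62
eef_pos: [0.5648, -0.2647, 0.105]
orientation: [0.777, 0.63, 0.0, 0.0]
wrist_force: [0.4, 1.2, -0.2]
gripper_width: 0.0003
grasp_force: 0.0
```

>>> arm_command(rows=[{"translation": [0,0,0.001],"twist": 0},{"translation": [0,0,0.0015],"twist": 0},{"translation": [0,0,0.0018],"twist": 0},{"translation": [0,0,0.002],"twist": 0},{"translation": [0,0,0.0021],"twist": 0}])

```text
time: 18.03
eef_pos: [0.5654, -0.2647, 0.103]
orientation: [0.777, 0.63, -0.0, 0.0]
wrist_force: [-2.3, -1.0, 5.5]
gripper_width: 0.0007
grasp_force: 3.0
```

>>> arm_command(rows=[{"translation": [0,0.002,0],"twist": 0},{"translation": [0,0.004,-0.0001],"twist": 0},{"translation": [0,0.006,-0.0001],"twist": 0},{"translation": [0,0.008,-0.0002],"twist": 0},{"translation": [0,0.01,-0.0002],"twist": 0}])

```text
time: 18.45
eef_pos: [0.5752, -0.2667, 0.1033]
orientation: [0.777, 0.63, -0.0, 0.0]
wrist_force: [-2.2, -0.4, 5.2]
gripper_width: 0.0
grasp_force: 2.8
```

```bash
python3 m.py; python3 n.py d6.pkl
```

```text
t 18.45 gauge 0.0028 -0.092 [ 0.5752 -0.2667  0.1033] F [-2.21 -0.37  5.16] Rz [ 0. -0. -1.] w 0.0 q [ 0.71  0.64 -0.45  1.71  0.35  0.86 -0.11]
needle (np.float64(3.992), 23.9)
```

>>> arm_command(rows=[{"translation": [0,0.002,0],"twist": 0},{"translation": [0,0.004,0],"twist": 0},{"translation": [0,0.006,0],"twist": 0},{"translation": [0,0.008,0.0001],"twist": 0},{"translation": [0,0.01,0.0001],"twist": 0}])

```text
time: 18.92
eef_pos: [0.5851, -0.2687, 0.103]
orientation: [0.777, 0.63, 0.0, 0.0]
wrist_force: [-1.0, -1.0, 3.1]
gripper_width: 0.0004
grasp_force: 1.7
```

```bash
python3 m.py; python3 n.py d7.pkl
```

```text
t 18.92 gauge 0.0128 -0.092 [ 0.5851 -0.2687  0.103 ] F [-0.99 -0.96  3.08] Rz [ 0. -0. -1.] w 0.0004 q [ 0.7   0.66 -0.45  1.69  0.35  0.88 -0.11]
needle (np.float64(3.684), 21.4)
```

The readings are symmetric about the 50 mm mark: 20↔80, 30↔70 and 40↔60 mm all match within 0.01 rad. So the high spot is 30 mm back.

>>> arm_command(rows=[{"translation": [0,-0.002,0],"twist": 0},{"translation": [0,-0.004,-0.0001],"twist": 0},{"translation": [0,-0.006,-0.0001],"twist": 0},{"translation": [0,-0.008,-0.0001],"twist": 0},{"translation": [0,-0.01,-0.0001],"twist": 0}])

```text
time: 19.38
eef_pos: [0.5753, -0.2666, 0.1033]
orientation: [0.777, 0.63, 0.001, 0.001]
wrist_force: [1.3, -0.3, 5.8]
gripper_width: 0.0004
grasp_force: 2.6
```

>>> arm_command(rows=[{"translation": [0,-0.002,0],"twist": 0},{"translation": [0,-0.004,0.0001],"twist": 0},{"translation": [0,-0.006,0.0001],"twist": 0},{"translation": [0,-0.008,0.0002],"twist": 0},{"translation": [0,-0.01,0.0002],"twist": 0}])

```text
time: 19.8
eef_pos: [0.5654, -0.2645, 0.1031]
orientation: [0.777, 0.63, 0.0, 0.001]
wrist_force: [1.6, -0.6, 3.5]
gripper_width: 0.0005
grasp_force: 2.2
```

```bash
python3 m.py; python3 n.py
```

```text
t 19.8 gauge -0.0072 -0.0919 [ 0.5654 -0.2645  0.1031] F [ 1.6  -0.6   3.48] Rz [ 0.002 -0.001 -1.   ] w 0.0005 q [ 0.72  0.63 -0.45  1.74  0.35  0.85 -0.1 ]
needle (np.float64(4.336), 28.1)
```

>>> arm_command(rows=[{"translation": [0,0,-0.003],"twist": 0},{"translation": [0,0.002,-0.005],"twist": 0},{"translation": [0,0.01,-0.005],"twist": 0},{"translation": [0,0.01,-0.004],"twist": 0},{"translation": [0,0.01,-0.002],"twist": 0}])

```text
time: 20.27
eef_pos: [0.575, -0.2665, 0.104]
orientation: [0.777, 0.63, -0.0, -0.0]
wrist_force: [1.0, 0.3, 0.4]
gripper_width: 0.0002
grasp_force: 0.0
```

>>> arm_command(rows=[{"translation": [0,0,0.001],"twist": 0},{"translation": [0,0,0.0014],"twist": 0},{"translation": [0,0,0.0016],"twist": 0},{"translation": [0,0,0.0018],"twist": 0},{"translation": [0,0,0.0018],"twist": 0}])

```text
time: 20.68
eef_pos: [0.5749, -0.2664, 0.1033]
orientation: [0.777, 0.63, -0.0, 0.0]
wrist_force: [-1.6, 0.4, 6.2]
gripper_width: 0.0005
grasp_force: 2.9
```

```bash
python3 m.py; python3 n.py
```

```text
t 20.68 gauge 0.0024 -0.0918 [ 0.5749 -0.2664  0.1033] F [-1.63  0.4   6.16] Rz [ 0. -0. -1.] w 0.0005 q [ 0.71  0.64 -0.45  1.71  0.35  0.86 -0.11]
needle (np.float64(4.345), 31.9)
```

Roll back the last 10 mm, read the needle, and lift off.

>>> arm_command(rows=[{"translation": [0,-0.0025,0],"twist": 0},{"translation": [0,-0.005,0.0001],"twist": 0},{"translation": [0,-0.0075,0.0001],"twist": 0},{"translation": [0,-0.01,0.0002],"twist": 0},{"translation": [0,-0.01,0.0002],"twist": 0}])

```text
time: 21.15
eef_pos: [0.5648, -0.2644, 0.1029]
orientation: [0.777, 0.63, 0.0, 0.0]
wrist_force: [0.8, 1.3, 6.6]
gripper_width: 0.0002
grasp_force: 3.2
```

```bash
python3 m.py; python3 n.py
```

```text
t 21.15 gauge -0.0079 -0.0919 [ 0.5648 -0.2644  0.1029] F [0.8  1.33 6.55] Rz [ 0. -0. -1.] w 0.0002 q [ 0.72  0.63 -0.45  1.74  0.35  0.85 -0.1 ]
needle (np.float64(4.373), 30.5)
```

>>> arm_command(rows=[{"translation": [0,0,-0.002],"twist": 0},{"translation": [0,0,-0.01],"twist": 0},{"translation": [0,0,-0.03],"twist": 0},{"translation": [0,0,-0.06],"twist": 0},{"translation": [0,0,-0.1],"twist": 0}])

```text
time: 21.62
eef_pos: [0.5622, -0.2637, 0.2005]
orientation: [0.777, 0.63, -0.002, -0.004]
wrist_force: [0.2, 0.2, 1.1]
gripper_width: 0.0002
grasp_force: 0.0
```

>>> arm_command(rows=[{"translation": [0,0,-0.02],"twist": 0},{"translation": [0,0,-0.04],"twist": 0},{"translation": [0,0,-0.05],"twist": 0},{"translation": [0,0,-0.05],"twist": 0},{"translation": [0,0,-0.05],"twist": 0}])

```text
time: 22.03
eef_pos: [0.5643, -0.2645, 0.2518]
orientation: [0.777, 0.63, -0.0, -0.0]
wrist_force: [-0.2, -0.7, -0.7]
gripper_width: 0.0005
grasp_force: 0.0
```

```bash
python3 m.py; python3 n.py d8.pkl
python3 - <<'E'
from h import *
o=[cv2.resize(pickle.load(open(f'd{i}.pkl','rb'))['image'][180:240,180:260],(400,300),interpolation=cv2.INTER_CUBIC) for i in(5,8)]
cv2.imwrite('pics/g.png',np.hstack(o)[...,::-1])
E
```

```text
t 22.03 gauge -0.0083 -0.0921 [ 0.5643 -0.2645  0.2518] F [-0.17 -0.74 -0.66] Rz [-0.001  0.    -1.   ] w 0.0005 q [ 0.77  0.47 -0.52  1.63  0.25  1.12 -0.03]
needle (np.float64(4.376), 30.5)
```

View pics/g.png

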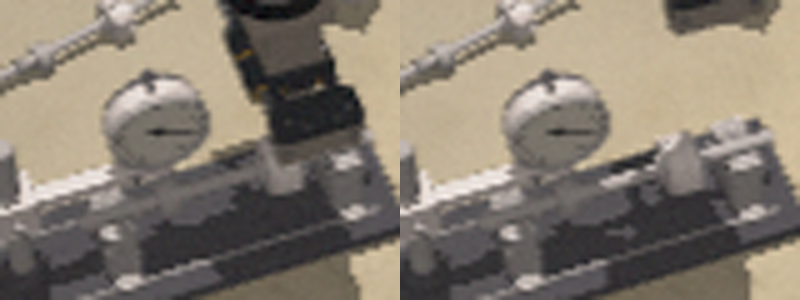

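The needle at (575,132) points the same way as at the peak, the shaft lies in both V-blocks, and the robot is clear. Handing in.

```bash
python3 -c "
from cell import *
print(job_done())"
```

```text
the job is handed in; nothing more can be done
None
```

I've handed the job in. The shaft lies in both V-blocks with its high spot under the plunger. I placed the high spot from needle readings that matched on either side of the peak, which reads about 4.38 rad. The indicator still rests on the eccentric, the robot is clear, and I saw nothing shifted. No verdict came back at hand-in.

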